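# Float the loading beam onto a bar in the bench bending rig

### The job

Set the thick round bar up in the hydraulic bending rig: lower it into the two V-blocks so that it lies fully home in both, centred end to end under the raised loading beam, set down and not dropped, and let go of it. Then push the valve lever away from the robot, over the stiffer detent, until it stays in its float notch, so that the beam sinks by its own weight and rests on the bar. Leave the thin bar, the wrench and the jar where they are.

Things in the scene. Friction and masses are not known exactly. Their poses are not given: they have to be found in the camera images.
- bar_center (a point): Centre of the thick round bar to be loaded: plain aluminium, 40 mm diameter, 160 mm long, 0.4 to 0.7 kg, both ends alike. Its own x axis runs along the bar. It lies level in one of two alike wooden rests (the nearer or the farther), its axis 48 mm above the table. Grip it across its middle from above.
- rest_thick: Fixed wooden rest of the thick bar; origin under its middle, x along the bar. 130 mm long, 70 mm wide. Carries the bar in two V-notched boards 12 mm thick, 64 mm wide, 44 mm high, centred 50 mm to either side of the middle; between them only the rest's 8 mm thick floor, so there is room for fingers. The bar's middle is within 12 mm of the rest's.
- thin_bar_center (a point): Centre of the thin steel bar, a bystander: 22 mm diameter, 160 mm long, x along the bar, lying level in the other, alike wooden rest, its axis 36 mm above the table. Not to be moved.
- v_seat (a point): Fixed on the rig: where the thick bar's centre is when seated and centred, 75 mm above the table, midway between the two V-blocks. x: along the seated bar (level, roughly away from the robot); y: level, across, towards the beam's pedestal; z: up. The bar is fully home when it touches both faces of both notches.
- rig: Bending rig, fixed; origin on the table right below v_seat, same axes. Base plate 15 mm thick, 240 mm along x, y -210 to 440 mm. Steel V-blocks (90 degree notches, open upward, 60 mm wide at the top) at x = -50 and +50 mm, 20 mm thick in x, 76 mm wide in y, tops 77 mm above the table; 80 mm free between them, down to a bed rail 27 mm above the table.
- beam (a joint): Loading beam, rad: 0 raised (start), 1.48 level with its nose on the seated bar, 1.62 lowest stop. Held by oil, it cannot be moved until the lever passes about 0.41; then it sinks by its own weight in 4 to 6 s and bears on the bar with some 7 N. It swings down towards -y of the rig, over the bar's middle.
- beam_nose (a point): Underside of the beam's round nose, 200 mm from the beam's hinge. The beam is a 30 mm square steel bar hinged on a pedestal at y = 200 mm of the rig, 125 mm above the table. Raised (85 degrees up) it stands at y above 145 mm of the rig and reaches 345 mm above the table; the pedestal starts at y = 145 mm.
- lever (a joint): Hydraulic valve lever, rad: 0 neutral (starts within 0.05), -0.28 back stop, 0.46 float notch, 0.53 front stop. Grows as the knob goes along +x of v_seat (away from the robot). A spring returns it towards neutral up to the detent, which begins at 0.29 (push at the knob rises from 3 N to about 16 N), crest 0.38; beyond, it snaps into the float notch and stays by itself.
- knob (a point): Centre of the black ball knob, 38 mm diameter, on the valve lever (12 mm steel rod), about 182 mm above the table. In neutral the lever leans 0.20 rad from upright towards -x of v_seat; its angle from upright towards +x is the joint value - 0.20. From neutral to float the knob goes 59 mm along +x, nearly level. Push it on its -x side.
- lever_pivot (a point): The lever's pivot, fixed on the rig, 55 mm above the table, 130 mm from the knob's centre, 150 mm to the -y side of v_seat; axes as v_seat. The lever swings in the x-z plane through it. On its +x side is the steel valve block, up to 80 mm high; on its -x side the space is free above the base plate.
- wrench: Steel wrench, a bystander, 180 mm long, lying flat on the table to the right of the rests; origin at its underside, handle to its -x.
- jar: Closed jar, a bystander, 64 mm diameter, 90 mm high, upright on the table beyond the rests; origin at the centre of its underside.
There are look-alikes about, which are no part of the job. Of the things shaped like the part that bears bar_center, the aluminium one is meant.

How it is judged (in metres and radians):
On the way, in this order (a step that is already met when the one before it is completed fails the run):
1. the thick bar lies fully home in both V-blocks, centred end to end within 15 mm, released, with the beam still raised (x of bar_center in the frame of v_seat between -0.015 and 0.015 m and y of bar_center in the frame of v_seat between -0.003 and 0.003 m and z of bar_center in the frame of v_seat below 0.003 m and angle between the x axis of bar_center and the x axis of v_seat, either way round below 0.04 rad and contact force between the fingers and bar below 0.2 N and value of joint beam below 0.1 rad), for 0.2 s.
2. the lever is past the detent in its float notch (value of joint lever above 0.4 rad), for 0.2 s.
At the end, for the whole second after the job is handed in: The lever stays in its float notch (above 0.40 rad); the beam rests on the bar (joint 1.43 to 1.54, over 3 N); the thick bar lies still, fully home in both V-blocks: centre within 15 mm of v_seat along x, 3 mm across and in height, axis within 0.04 rad (value of joint lever above 0.4 rad and value of joint beam between 1.43 and 1.54 rad and contact force between beam and bar above 3 N and x of bar_center in the frame of v_seat between -0.015 and 0.015 m and y of bar_center in the frame of v_seat between -0.003 and 0.003 m and z of bar_center in the frame of v_seat below 0.003 m and angle between the x axis of bar_center and the x axis of v_seat, either way round below 0.04 rad and linear speed of bar below 0.02 m/s and velocity of joint beam below 0.05 rad/s); the robot touches nothing.
It fails at once if the bar is dropped or thrown: it moves faster than 0.4 m/s while the fingers do not hold it (linear speed of bar above 0.4 m/s and contact force between the fingers and bar below 0.2 N).
It fails at once if the thin bar is moved by more than 25 mm (distance of thin_bar_center from where it was at the start of the episode above 0.025 m).
It fails at once if the wrench is moved by more than 25 mm (distance of wrench from where it was at the start of the episode above 0.025 m).
It fails at once if the jar is moved by more than 25 mm (distance of jar from where it was at the start of the episode above 0.025 m).
It also fails if it takes over 64 s, if anything falls off the work surface, if the arm or the gripper's body presses on something with over 40 N, if the wrist force passes 120 N, or if a joint passes its speed limit or range.

### The arm

A 7-joint arm with a two-finger parallel gripper is mounted at the origin on the work surface. World frame = base frame: x ahead of the robot, y to its left, z up, the work surface at z = 0. Lengths are in mm, angles in rad, forces in N, time in s.
With the tool pointing down it reaches from about 400 to 875 mm from the base axis. Payload 4.4 kg.
Tool frame: the origin (TCP) lies on the centre line of the jaws, within the pads' length; the fingertips stand 25 mm ahead of it and the grasp point (between the pads) lies 6 mm ahead of it (ctrl.finger_overhang is the distance from the TCP to the fingertips, in mm); z points along the fingers, y is the line along which they close (so a half turn about z gives the same grasp; the last joint's range is limited). The gripper opens to 85 mm and grips with 20 to 120 N. Pads are 22 mm wide; open, the fingers measure 114 mm over their backs; the gripper's body (76 mm by 85 mm) begins 54 mm behind the grasp point. The pads swing forward as they close: fully open they stand 13 mm farther back than shut.
Start: joints at [-1.207, 0.628, 0.038, 1.517, -0.027, 0.996, -0.02], TCP at [270.827, 590.906, 256.313] pointing down, gripper open.
Joint ranges: [-3.06, 3.06], [-0.37, 2.12], [-1.25, 1.32], [0.18, 2.47], [-1.1, 4.24], [0.23, 1.98], [-2.94, 2.94]. Speed limits (rad/s): [2.57, 2.57, 3.14, 3.14, 3.14, 3.14, 3.14].

### API

Orientations are given as [roll, pitch, yaw] about the fixed x, y, z axes, in that order (R = Rz(yaw) Ry(pitch) Rx(roll)).
In Python, from cell import ctrl gives the robot as it stands. The module is installed in compiled form; this text tells all that it offers.
- The arm moves only by the tool play_rows, never from a script. Its argument "targets" is a list of rows, each a list of 5 numbers: the closure, from 0 (fully open) to 1 (shut), then the shift along the tool's x, y, z in cm, then the turn about the tool's z in degrees. In form: [[gripper, dx, dy, dz, spin], ...]. A call has 1 to 10 rows; each row is the pose to reach, as a shift and turn from the pose commanded when the call began, along the tool's axes at that moment; what a row does not reach only later rows make up. A row lasts 1/10 s, in which the tool goes at most 50 mm and 8.59 degrees, less where a joint would pass 70% of its speed; a pose out of reach is approached as far as the arm can. A call with a gripper value outside its range is refused whole. The fingers move at their own pace and stop on an object; the grip force is fixed at half the most. Time passes only in rows, so rows that repeat a pose let the fingers close. It gives the time, the measured TCP pose, the force, the opening and the grip force at its end, in the units of the state.
- ctrl.read_state(): the state, without advancing time (a new reading comes with each control period).
- ctrl.get_image(name): name is "side" or "top"; returns (picture, depth): 480x640x3 uint8, red, green, blue; 480x640 float32, mm along the optical axis (not along the pixel's ray), 0 where there is no reading.
- ctrl.calibration(name): a dict with "vfov" (degrees; the focal length in pixels is half the picture's height over the tangent of half this angle, whatever the lens; pixels are square), "cx", "cy" (the principal point, pixels), "extrinsics" (4x4, takes a point from camera to world coordinates). Camera axes: x right, y down, z forward; pixel columns grow to the right and rows downward; lengths in mm; the calibration is good to about 2 mm. A picture is of the moment at which its call begins. calibration takes no time and is no camera call.
- ctrl.finish_job(): hands the job in; it is judged then, once.
Trained networks look in the newest picture that a camera, given by its name, has taken for a name from the list of things; names that differ only in an ending like _2 or _b are one class to them, and where a whole thing is asked for, a point or a joint stands for the part that bears it (a point fixed in the world has none). Each returns a list of dicts, best first, with "confidence" (0 to 1); they miss things now and then, are a little off and sometimes report something else, mostly with a low value. They report only what shows in the picture. A call takes as long as a camera call. They do not tell look-alikes from the thing itself.
- ctrl.search_frame(camera, name): "bbox" ([left, top, right, bottom] in pixels, round what is visible of it).
- ctrl.trace(camera, name): "pixels" (480x640 bool, what is visible of it) and "bbox" ([left, top, right, bottom] in pixels, round what is visible of it).
The state is a dict: "clock": time; "qpos": joint angles; "qd": joint speeds; "tau": joint torques, N m; "eef_pos": TCP position; "tool_rot": TCP orientation; "force": force on the tool from outside, world axes, zero at the start; "torque": the same for the moment, N m; "width": finger opening in mm; "gripper_force": force on a finger pad.
Only numpy, scipy, OpenCV 4.12 (cv2) and the standard library are available. Lean on these libraries where they do the work, as an engineer would, in place of code of your own. Each camera call takes 0.05 s, during which the arm holds its last target. There are 200 camera calls.

## Working session

There is one attempt and no reset: what is moved stays moved. The work goes in short steps, Python scripts to look and compute and a tool call to move; the robot and the scene stay as the last step left them, time stands still between calls to the robot, and variables do not carry over. Pictures are saved under pics/ and viewed, at most 10 in all, crops included, and the job is handed in when it is done.

Besides the shell and the picture viewer there is one more tool, called by a JSON object that holds its "name" and its "arguments". play_rows: Moves the arm, as the interface text tells. Its arguments: {"type":"object","properties":{"targets":{"type":"array"}},"required":["targets"]}

```bash
mkdir -p pics; cat > h.py <<'E'
import numpy as np, cv2
from cell import ctrl
def cloud(name,d):
    c=ctrl.calibration(name); f=240/np.tan(np.radians(c["vfov"])/2)
    v,u=np.mgrid[0:480,0:640]
    P=np.stack([(u-c["cx"])/f*d,(v-c["cy"])/f*d,d],-1)
    E=np.array(c["extrinsics"]); W=P@E[:3,:3].T+E[:3,3]; W[d<=0]=np.nan
    return W
def snap(name,tag):
    im,d=ctrl.get_image(name); cv2.imwrite(f"pics/{tag}.png",im[...,::-1]); np.save(f"pics/{tag}.npy",d)
    return im,d,cloud(name,d)
E
python3 - <<'E'
from h import *
for n in("top","side"):
    im,d,W=snap(n,n+"0")
    for k in("bar_center","thin_bar_center","rest_thick","rig","beam","lever","knob","wrench","jar"):
        for r in ctrl.trace(n,k)[:3]:
            m=r["pixels"]; print(n,k,round(r["confidence"],2),r["bbox"],np.nanmedian(W[m],0).round(),m.sum())
s=ctrl.read_state();print(s["eef_pos"],s["tool_rot"],s["clock"],s["width"])
E
```

```text
top bar_center 0.96 [317.5, 296.0, 356.3, 350.9] [ 260. -233.   35.] 793
top bar_center 0.88 [353.1, 263.3, 411.0, 280.3] [ 404. -350.   64.] 815
top bar_center 0.59 [450.2, 227.3, 505.1, 263.5] [ 475. -634.   36.] 823
top thin_bar_center 0.94 [333.2, 203.7, 384.4, 217.1] [ 574. -281.   44.] 383
top thin_bar_center 0.21 [417.0, 221.6, 436.1, 274.4] [ 484. -490.    7.] 327
top rest_thick 0.58 [356.1, 258.9, 401.1, 286.2] [ 384. -356.    8.] 485
top rig 0.79 [46.9, 178.6, 289.8, 296.6] [493. 261.  16.] 19221
top beam 0.96 [88.1, 225.4, 145.6, 245.6] [485. 310. 272.] 828
top lever 0.55 [253.3, 217.4, 267.5, 231.4] [515. -19. 194.] 203
top knob 0.74 [250.8, 216.7, 264.4, 233.0] [514. -20. 195.] 171
top wrench 0.69 [416.8, 216.0, 437.8, 273.9] [ 484. -491.    6.] 416
top jar 0.9 [325.7, 143.8, 348.0, 176.3] [ 709. -216.   87.] 508
side bar_center 0.74 [313.9, 308.6, 359.3, 353.0] [ 397. -361.   65.] 842
side bar_center 0.73 [398.0, 384.2, 461.9, 420.3] [ 472. -647.   37.] 966
side bar_center 0.61 [245.1, 310.4, 284.7, 359.3] [ 250. -245.   37.] 790
side thin_bar_center 0.55 [346.2, 272.9, 391.2, 308.6] [ 572. -302.   45.] 328
side rest_thick 0.97 [308.9, 316.6, 356.8, 364.2] [ 381. -361.   11.] 561
side rest_thick 0.19 [220.8, 116.4, 238.9, 186.5] [482. 312. 236.] 819
side rig 0.95 [168.0, 121.6, 343.7, 278.3] [480. 240.  21.] 10282
side rig 0.3 [362.2, 341.2, 412.2, 385.8] [ 466. -495.    9.] 388
side beam 0.98 [221.6, 119.1, 240.0, 184.7] [482. 312. 239.] 798
side lever 0.71 [291.6, 204.9, 305.9, 241.3] [518. -21. 179.] 230
side knob 0.64 [291.1, 205.2, 304.4, 242.2] [515. -22. 186.] 187
side knob 0.21 [311.6, 308.8, 359.6, 352.3] [ 397. -360.   64.] 951
side jar 0.73 [376.2, 236.9, 395.1, 274.3] [ 703. -234.   66.] 558
[270.83296708 590.90135532 256.3191963 ] [ 3.14157212e+00 -1.33695178e-05  2.71178891e+00] 1.0 85.49382991674075
```

View pics/top0.png

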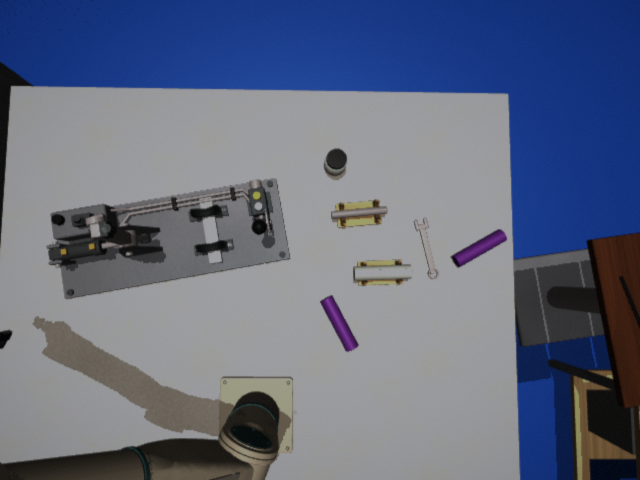

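View pics/side0.png

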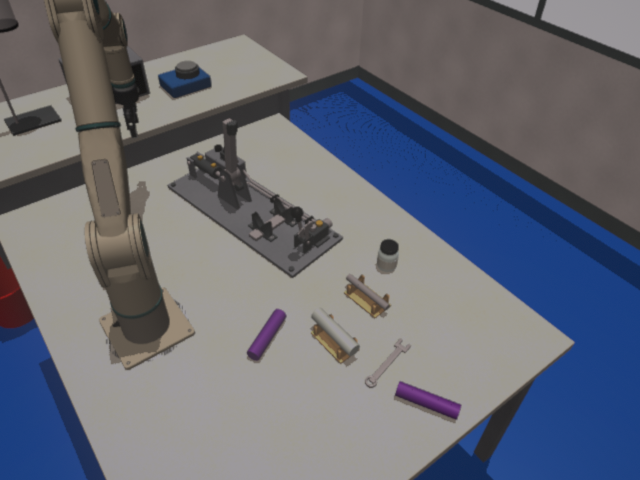

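The top view shows the aluminium bar at pixel (382,272) in the nearer rest and the thin bar at (358,213). The purple look-alikes are at (339,323) and (479,248). The V-blocks are at (208,212) and (211,246), the knob is at (259,226), and the beam is raised on the left.

```bash
python3 - <<'E'
from h import *
from scipy.optimize import least_squares
Ws={n:cloud(n,np.load(f"pics/{n}0.npy")) for n in("top","side")}
def box(W,lo,hi): return W[np.all((W>lo)&(W<hi),-1)]
# bar: cylinder fit r=20, z=48
for n,W in list(Ws.items())+[("both",None)]:
    q=np.concatenate([box(w,[300,-470,52],[480,-240,80]) for w in Ws.values()]) if W is None else box(W,[300,-470,52],[480,-240,80])
    def res(p):
        a=np.array([np.cos(p[2]),np.sin(p[2])]);d=(q[:,:2]-p[:2])@[-a[1],a[0]]
        return np.hypot(d,q[:,2]-p[3])-20
    r=least_squares(res,[q[:,0].mean(),q[:,1].mean(),-1.5,48],loss="soft_l1")
    a=np.array([np.cos(r.x[2]),np.sin(r.x[2])]);t=(q[:,:2]-r.x[:2])@a
    lo,hi=np.percentile(t,[.5,99.5]);c=r.x[:2]+a*(lo+hi)/2
    print("bar",n,c.round(1),"yaw",r.x[2].round(3),"z",r.x[3].round(1),"len",(hi-lo).round(),"rms",np.sqrt(np.mean(r.fun**2)).round(1),len(q))
    if n=="both": continue
    # plate
    q2=box(W,[300,-150,8],[700,560,22])[:,:2].astype(np.float32)
    rc=cv2.minAreaRect(q2);print("plate",n,rc,len(q2))
    # vblocks
    q3=box(W,[380,0,45],[620,200,95]);
    im=cv2.imread(f"pics/{n}0.png")
    m=np.zeros(len(q3),bool);print("vb",len(q3),q3[:,2].max())
    np.save(f"pics/vb_{n}.npy",q3)
    k=box(W,[440,-80,150],[600,60,230]);print("knob",n,k.mean(0).round(1),k.min(0).round(),k.max(0).round(),len(k))
    g=cv2.resize(im[190:270,170:300] if n=="top" else im[190:280,230:350],None,fx=6 if n=="top" else 6,fy=6,interpolation=cv2.INTER_CUBIC)
    cv2.imwrite(f"pics/crop_{n}.png",g)
E
```

```text
bar top [ 403.9 -351.7] yaw -1.524 z 47.5 len 159.0 rms 2.1 782
plate top ((502.198486328125, 212.25869750976562), (320.3282775878906, 704.7630004882812), 3.190670967102051) 11929
vb 625 86.02718509395004
knob top [513.5 -18.4 194.2] [497. -36. 180.] [533.  -1. 205.] 176
bar side [ 404.1 -353.9] yaw -1.528 z 49.5 len 160.0 rms 2.6 756
plate side ((497.80859375, 204.85684204101562), (707.5839233398438, 396.4476013183594), 89.46924591064453) 5344
vb 423 85.77988964334577
knob side [510.9 -24.  187.8] [496. -37. 151.] [530.  -5. 206.] 143
bar both [ 403.9 -352.9] yaw -1.526 z 48.4 len 161.0 rms 2.5 1538
```

View pics/crop_top.png

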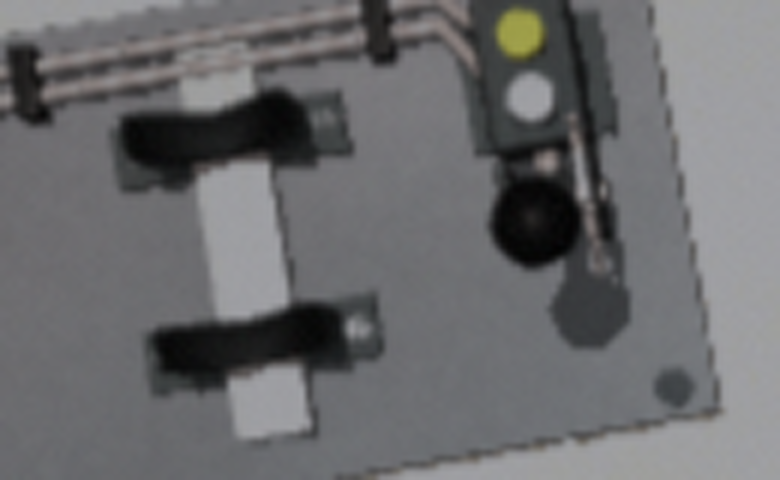

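The crop shows both V-blocks with black pads on the bed rail (bright strip), and the knob at about (259,227). The plate edges are sharp, so I'll fit the rig pose from them by ray/plane intersection.

```bash
cat >> h.py <<'E'
def onplane(name,uv,z):
    c=ctrl.calibration(name); f=240/np.tan(np.radians(c["vfov"])/2);E=np.array(c["extrinsics"])
    uv=np.atleast_2d(uv).astype(float)
    r=np.c_[(uv[:,0]-c["cx"])/f,(uv[:,1]-c["cy"])/f,np.ones(len(uv))]@E[:3,:3].T
    return E[:3,3]+r*((z-E[2,3])/r[:,2])[:,None]
def topix(name,P):
    c=ctrl.calibration(name); f=240/np.tan(np.radians(c["vfov"])/2);E=np.array(c["extrinsics"])
    q=(np.atleast_2d(P)-E[:3,3])@E[:3,:3]
    return np.c_[q[:,0]/q[:,2]*f+c["cx"],q[:,1]/q[:,2]*f+c["cy"]]
E
python3 - <<'E'
from h import *
im=cv2.imread("pics/top0.png");g=cv2.cvtColor(im,cv2.COLOR_BGR2GRAY)
roi=np.zeros_like(g);roi[170:305,40:295]=1
m=((g<135)&(roi>0)).astype(np.uint8)
m=cv2.morphologyEx(m,cv2.MORPH_OPEN,np.ones((5,5)))
cs,_=cv2.findContours(m,cv2.RETR_EXTERNAL,cv2.CHAIN_APPROX_NONE);c=max(cs,key=cv2.contourArea)
P=onplane("top",c[:,0],15)[:,:2].astype(np.float32)
rc=cv2.minAreaRect(P);print("plate",rc,cv2.boxPoints(rc).round())
# bottom (-x) edge by line fit and right (-y) edge
px=c[:,0]
bot=px[(px[:,0]>80)&(px[:,0]<280)&(px[:,1]>245)];
lb=cv2.fitLine(onplane("top",bot,15)[:,:2].astype(np.float32),cv2.DIST_HUBER,0,.01,.01).ravel();print("bottom edge",lb, np.degrees(np.arctan2(lb[1],lb[0])))
rt=px[(px[:,0]>274)&(px[:,1]>190)&(px[:,1]<250)]
lr=cv2.fitLine(onplane("top",rt,15)[:,:2].astype(np.float32),cv2.DIST_HUBER,0,.01,.01).ravel();print("right edge",lr,np.degrees(np.arctan2(lr[1],lr[0])))
for n in("top","side"):
    q=np.load(f"pics/vb_{n}.npy");q=q[(q[:,1]>40)&(q[:,1]<190)]
    for a,b in((390,480),(480,600)):
        s=q[(q[:,0]>a)&(q[:,0]<b)];print(n,"vb",s.mean(0).round(1),np.percentile(s,[2,98],axis=0).round(),len(s))
E
```

```text
plate ((501.691650390625, 263.5751953125), (255.53382873535156, 679.8416137695312), 10.597542762756348) [[314. 574.]
 [439. -94.]
 [690. -47.]
 [565. 621.]]
bottom edge [ 1.8689127e-01 -9.8238063e-01  3.8148294e+02  2.2367062e+02] -79.22858
right edge [ 9.8263174e-01  1.8556632e-01  5.5265070e+02 -7.1065247e+01] 10.69415
top vb [469.7 130.8  63.5] [[457.  89.  46.]
 [479. 163.  79.]] 188
top vb [557.7 140.4  63.1] [[481.  92.  46.]
 [584. 181.  80.]] 277
side vb [467.6 129.1  62.3] [[456.  87.  46.]
 [480. 165.  80.]] 173
side vb [556.4 141.1  62.7] [[481.  90.  45.]
 [583. 182.  81.]] 196
```

```bash
python3 - <<'E'
from h import *
from scipy.optimize import minimize
lb=np.array([.18689,-.98238,381.483,223.671]);lr=np.array([.98263,.18557,552.651,-71.065])
M=np.c_[lb[:2],-lr[:2]];t=np.linalg.solve(M,lr[2:]-lb[2:]);corner=lb[2:]+t[0]*lb[:2]
th=.187;X=np.array([np.cos(th),np.sin(th)]);Y=np.array([-X[1],X[0]])
print("corner",corner,"origin from plate",corner+120*X+210*Y)
qs={}
for n in("top","side"):
    q=np.load(f"pics/vb_{n}.npy");q=q[(q[:,1]>60)&(q[:,1]<200)&(q[:,2]>58)];qs[n]=q
qs["both"]=np.concatenate(list(qs.values()))
for n,q in qs.items():
    def cost(p):
        th=p[2];x=(q[:,0]-p[0])*np.cos(th)+(q[:,1]-p[1])*np.sin(th);y=-(q[:,0]-p[0])*np.sin(th)+(q[:,1]-p[1])*np.cos(th)
        d=np.hypot(np.maximum(abs(abs(x)-50)-10,0),np.maximum(abs(y)-38,0))
        # centring term: keep blocks tight
        return np.mean(np.minimum(d,8)**2)+.02*np.mean((abs(x)-50)**2)+.002*np.mean(y**2)
    r=min((minimize(cost,[512+a,135+b,.187],method="Nelder-Mead") for a in(-8,0,8) for b in(-8,0,8)),key=lambda r:r.fun)
    p=r.x;c,s=np.cos(p[2]),np.sin(p[2]);x=(q[:,0]-p[0])*c+(q[:,1]-p[1])*s;y=-(q[:,0]-p[0])*s+(q[:,1]-p[1])*c
    print(n,p.round(3),r.fun.round(2),"x-",np.percentile(x[x<0],[3,97]).round(),"x+",np.percentile(x[x>0],[3,97]).round(),"y",np.percentile(y,[2,98]).round(),len(q))
E
```

```text
corner [441.54588939 -92.04723683] origin from plate [520.41232869 136.6011499 ]
top [5.21282e+02 1.36410e+02 1.87000e-01] 2.21 x- [-59. -40.] x+ [40. 59.] y [-38.  37.] 302
side [5.20794e+02 1.35168e+02 1.84000e-01] 3.23 x- [-61. -39.] x+ [38. 61.] y [-39.  39.] 227
both [5.20935e+02 1.35469e+02 1.86000e-01] 2.67 x- [-60. -39.] x+ [40. 60.] y [-38.  38.] 529
```

```bash
cat > plan.py <<'E'
import sys,numpy as np
from cell import ctrl
from scipy.spatial.transform import Rotation as R
# args: waypoints "x,y,z,yaw(rad)" ; prints shifts from present pose (cm, deg)
def plan(wps,step=50,prev=None):
    s=ctrl.read_state();p=np.array(s["eef_pos"]);A=R.from_euler("xyz",s["tool_rot"]).as_matrix();y0=s["tool_rot"][2]
    print("pose",p.round(1),np.round(s["tool_rot"],4),"q",np.round(s["qpos"],2),"t",s["clock"],"F",np.round(s["force"],1),"w",round(s["width"],1),round(s["gripper_force"],1))
    c=p.copy();ys=y0
    for w in wps:
        t=np.array(w[:3]);d=(w[3]-y0+np.pi)%(2*np.pi)-np.pi;yt=y0+d
        n=max(1,int(np.ceil(np.linalg.norm(t-c)/step)))
        for i in range(1,n+1):
            q=c+(t-c)*i/n;y=ys+(yt-ys)*i/n
            print(np.r_[(A.T@(q-p)/10).round(2),np.degrees(-(y-y0)).round(1)].tolist())
        c=t;ys=yt;print("-")
if __name__=="__main__": plan([list(map(float,a.split(","))) for a in sys.argv[1:]])
E
python3 plan.py 250,400,260,2.712 370,240,270,2.2
```

```text
pose [270.8 590.9 256.3] [ 3.1416 -0.      2.7118] q [-1.21  0.63  0.04  1.52 -0.03  1.   -0.02] t 1.0 F [ 0.7 -0.1  0. ] w 85.5 0.0
[-1.52, -4.56, -0.09, -0.0]
[-3.03, -9.11, -0.18, -0.0]
[-4.55, -13.67, -0.28, -0.0]
[-6.06, -18.22, -0.37, -0.0]
-
[-9.58, -20.13, -0.57, 5.9]
[-13.09, -22.04, -0.77, 11.7]
[-16.61, -23.95, -0.97, 17.6]
[-20.12, -25.86, -1.17, 23.5]
[-23.64, -27.77, -1.37, 29.3]
-
```

{"name": "play_rows", "arguments": {"targets": [[0,-1.5,-4.6,-0.1,0],[0,-3,-9.1,-0.2,0],[0,-4.5,-13.7,-0.3,0],[0,-6,-18.2,-0.4,0],[0,-9.6,-20.1,-0.6,6],[0,-13.1,-22,-0.8,12],[0,-16.6,-24,-1,18],[0,-20.1,-25.9,-1.2,24],[0,-23.6,-27.8,-1.4,30]]}}

```text
clock: 1.9
eef_pos: [370.4, 238.6, 270.8]
tool_rot: [3.14, -0.0, 2.184]
force: [0.5, -0.1, 0.1]
width: 85.4
gripper_force: 0.0
```

```bash
python3 plan.py 425,0,270,1.9 430,-150,260,1.616
```

```text
pose [370.4 238.6 270.8] [ 3.1405e+00 -3.0000e-04  2.1840e+00] q [-0.81  0.32  0.22  2.06 -0.1   0.77  0.09] t 1.9 F [ 0.5 -0.1  0.1] w 85.4 0.0
[-4.53, -1.85, 0.01, 3.3]
[-9.06, -3.71, 0.03, 6.5]
[-13.59, -5.56, 0.04, 9.8]
[-18.12, -7.41, 0.05, 13.0]
[-22.66, -9.27, 0.06, 16.3]
-
[-25.79, -11.32, 0.31, 20.3]
[-28.93, -13.38, 0.56, 24.4]
[-32.07, -15.44, 0.8, 28.5]
[-35.21, -17.49, 1.05, 32.5]
-
```

{"name": "play_rows", "arguments": {"targets": [[0,-4.5,-1.8,0,3],[0,-9,-3.7,0,6],[0,-13.6,-5.6,0,10],[0,-18.1,-7.4,0,13],[0,-22.7,-9.3,0,16],[0,-25.8,-11.3,0.3,20],[0,-28.9,-13.4,0.6,24],[0,-32.1,-15.4,0.8,28],[0,-35.2,-17.5,1,32.5]]}}

```text
clock: 2.8
eef_pos: [430.8, -150.0, 260.5]
tool_rot: [3.141, 0.0, 1.618]
force: [0.3, 0.3, 0.0]
width: 85.5
gripper_force: 0.0
```

```bash
python3 plan.py 404,-353,160,1.616
```

```text
pose [ 430.8 -150.   260.5] [3.1406e+00 1.0000e-04 1.6180e+00] q [-0.06  0.38  0.46  2.04 -0.24  0.77  0.58] t 2.8 F [0.3 0.3 0. ] w 85.5 0.0
[-4.03, -0.73, 2.01, 0.0]
[-8.06, -1.46, 4.02, 0.0]
[-12.09, -2.19, 6.03, 0.1]
[-16.12, -2.92, 8.04, 0.1]
[-20.15, -3.65, 10.05, 0.1]
-
```

{"name": "play_rows", "arguments": {"targets": [[0,-4,-0.7,2,0],[0,-8,-1.5,4,0],[0,-12,-2.2,6,0],[0,-16,-2.9,8,0],[0,-20.2,-3.7,10,0],[0,-20.2,-3.7,10,0]]}}

```text
clock: 3.4
eef_pos: [400.4, -358.6, 158.5]
tool_rot: [-3.139, 0.004, 1.612]
force: [-1.4, -0.3, -0.6]
width: 85.5
gripper_force: 0.0
```

```bash
python3 plan.py 404,-353,54,1.616
```

```text
pose [ 400.4 -358.6  158.5] [-3.1386  0.0036  1.612 ] q [ 0.44  0.63  0.35  1.93 -0.34  0.63  1.06] t 3.4 F [-1.4 -0.3 -0.6] w 85.5 0.0
[0.2, 0.14, 3.48, -0.1]
[0.39, 0.28, 6.96, -0.2]
[0.59, 0.41, 10.45, -0.2]
-
```

{"name": "play_rows", "arguments": {"targets": [[0,0,0,2,0],[0,0,0,4,0],[0,0,0,4,0],[0,0,0,4,0]]}}

```text
clock: 3.8
eef_pos: [404.0, -351.7, 120.6]
tool_rot: [-3.141, -0.0, 1.621]
force: [-0.9, 0.2, -0.8]
width: 85.6
gripper_force: 0.0
```

```bash
python3 plan.py 404,-353,54,1.616
```

```text
pose [ 404.  -351.7  120.6] [-3.1415e+00 -3.0000e-04  1.6214e+00] q [ 0.46  0.69  0.31  1.96 -0.38  0.55  1.08] t 3.8 F [-0.9  0.2 -0.8] w 85.6 0.0
[-0.06, -0.0, 3.33, 0.2]
[-0.13, -0.0, 6.66, 0.3]
-
```

Aligned within about 1 mm. Now I'll descend and close.

{"name": "play_rows", "arguments": {"targets": [[0,0,0,2.5,0.3],[0,-0.1,0,5,0.3],[0,-0.1,0,6.6,0.3],[0,-0.1,0,6.6,0.3],[0,-0.1,0,6.6,0.3],[1,-0.1,0,6.6,0.3],[1,-0.1,0,6.6,0.3],[1,-0.1,0,6.6,0.3],[1,-0.1,0,6.6,0.3],[1,-0.1,0,6.6,0.3]]}}

```text
clock: 4.8
eef_pos: [402.4, -353.3, 55.3]
tool_rot: [-3.14, -0.0, 1.615]
force: [-4.2, 0.5, 10.1]
width: 38.5
gripper_force: 59.1
```

{"name": "play_rows", "arguments": {"targets": [[1,0,0,0,0],[1,0,0,0,0]]}}

```text
clock: 5.0
eef_pos: [402.4, -353.3, 55.3]
tool_rot: [-3.14, -0.0, 1.615]
force: [-4.7, 0.0, 9.2]
width: 38.5
gripper_force: 59.1
```

{"name": "play_rows", "arguments": {"targets": [[1,0,0,-0.5,0],[1,0,0,-1.5,0],[1,0,0,-3,0],[1,0,0,-6,0],[1,0,0,-10,0],[1,0,0,-14,0],[1,0,0,-18,0],[1,0,0,-22,0],[1,0,0,-24,0],[1,0,0,-24,0]]}}

```text
clock: 6.0
eef_pos: [404.9, -354.0, 297.5]
tool_rot: [3.136, 0.004, 1.616]
force: [0.7, -0.9, -5.5]
width: 38.5
gripper_force: 61.8
```

```bash
python3 plan.py 460,-150,300,1.2 470,0,300,0.7 521,136,280,0.187
```

```text
pose [ 404.9 -354.   297.5] [3.1365 0.0039 1.6161] q [ 0.35  0.45  0.46  1.79 -0.24  0.95  0.96] t 6.0 F [ 0.7 -0.9 -5.5] w 38.5 61.8
[4.03, 1.29, -0.06, 4.8]
[8.05, 2.57, -0.12, 9.5]
[12.08, 3.86, -0.18, 14.3]
[16.1, 5.14, -0.24, 19.1]
[20.13, 6.43, -0.3, 23.8]
-
[23.86, 6.85, -0.31, 31.0]
[27.6, 7.27, -0.32, 38.2]
[31.33, 7.69, -0.33, 45.3]
[35.07, 8.11, -0.35, 52.5]
-
[39.52, 10.01, 0.31, 62.3]
[43.98, 11.91, 0.97, 72.1]
[48.43, 13.81, 1.63, 81.9]
-
```

{"name": "play_rows", "arguments": {"targets": [[1,2,0.6,0,2.4],[1,5,1.6,-0.1,6],[1,9,2.9,-0.1,11],[1,13,4.2,-0.2,16],[1,17,5.5,-0.2,20],[1,20.5,6.5,-0.3,25],[1,24,6.9,-0.3,31],[1,27.6,7.3,-0.3,38],[1,31.3,7.7,-0.3,45],[1,35,8.1,-0.3,52]]}}

```text
clock: 7.0
eef_pos: [467.6, 2.0, 295.8]
tool_rot: [-3.14, 0.003, 0.703]
force: [0.4, -0.6, -5.8]
width: 38.3
gripper_force: 61.6
```

```bash
python3 plan.py 521,136,200,0.187
```

```text
pose [467.6   2.  295.8] [-3.1397e+00  2.6000e-03  7.0310e-01] q [-0.57  0.39  0.7   1.96 -0.31  0.9  -0.58] t 7.0 F [ 0.4 -0.6 -5.8] w 38.3 61.6
[3.19, -1.69, 2.39, 7.4]
[6.38, -3.37, 4.78, 14.8]
[9.57, -5.06, 7.17, 22.2]
[12.76, -6.75, 9.56, 29.6]
-
```

{"name": "play_rows", "arguments": {"targets": [[1,3.2,-1.7,0.3,7.4],[1,6.4,-3.4,1,14.8],[1,9.6,-5.1,3,22.2],[1,12.2,-6.5,5.5,28],[1,12.8,-6.8,8,29.6],[1,12.8,-6.8,9.6,29.6],[1,12.8,-6.8,9.6,29.6],[1,12.8,-6.8,9.6,29.6]]}}

```text
clock: 7.8
eef_pos: [521.3, 134.7, 200.6]
tool_rot: [3.141, 0.002, 0.191]
force: [1.2, -0.0, -4.6]
width: 38.6
gripper_force: 61.5
```

```bash
python3 - <<'E'
from h import *
im,d,W=snap("top","t1");im2,d2,W2=snap("side","s1")
cv2.imwrite("pics/c1.png",np.vstack([cv2.resize(im[180:280,150:310],(640,400)[::1] and (480,300)),cv2.resize(im2[160:280,200:392],(480,300))])[...,::-1])
E
python3 plan.py 521,136,130,.187
```

```text
pose [522.4 134.7 201.9] [ 3.1415e+00 -1.0000e-03  1.9070e-01] q [-0.76  0.64  0.71  1.9  -0.57  0.81 -1.11] t 7.9 F [ 0.3  0.2 -4.9] w 38.3 61.5
[-0.06, -0.08, 3.6, 0.1]
[-0.12, -0.16, 7.19, 0.2]
-
```

View pics/c1.png

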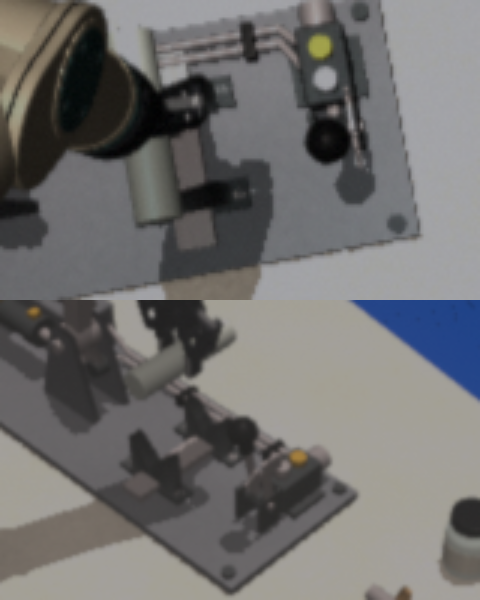

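The crops show the level bar in the jaws above and parallel to the V-blocks. The forearm comes in from the beam side, so I'll check its clearance in the full side view.

```bash
python3 - <<'E'
from h import *
from scipy.optimize import least_squares
a=cv2.imread("pics/t1.png")[120:360,20:340];b=cv2.imread("pics/s1.png")[20:300,60:400]
cv2.imwrite("pics/c2.png",np.hstack([cv2.resize(a,(400,300)),cv2.resize(b,(400,300))]))
th=.187;Rz=np.array([[np.cos(th),np.sin(th)],[-np.sin(th),np.cos(th)]])
for n,t in(("top","t1"),("side","s1")):
    W=cloud(n,np.load(f"pics/{t}.npy"));r=(W[...,:2]-[521,135.8])@Rz.T
    g=cv2.imread(f"pics/{t}.png").astype(int)
    m=(abs(r[...,0])<95)&(abs(r[...,1])<40)&(W[...,2]>165)&(W[...,2]<225)&(g.min(-1)>75)&(abs(r[...,0])>25)
    q=np.c_[r[m],W[...,2][m]]
    def res(p):
        d=q[:,1]-p[0]-p[1]*q[:,0];h=q[:,2]-p[2]-p[3]*q[:,0];return np.hypot(d,h)-20
    s=least_squares(res,[0,0,195,0],loss="soft_l1")
    print(n,"y0,slope,z,slopez",s.x.round(3),"x",np.percentile(q[:,0],[1,99]).round(),len(q),np.sqrt(np.mean(s.fun**2)).round(1))
    far=(W[...,2]>100)&(r[...,1]>60)&(r[...,1]<230)&(abs(r[...,0])<60);print("near beam zone",far.sum(), [np.round(np.percentile(r[far],k,axis=0)) for k in (2,98)])
E
```

```text
top y0,slope,z,slopez [-2.53700e+00  7.00000e-03  1.91991e+02 -4.00000e-03] x [-76.  82.] 471 1.7
near beam zone 46 [array([-58.,  61.]), array([ 15., 200.])]
side y0,slope,z,slopez [-2.34600e+00  1.20000e-02  1.95231e+02  5.00000e-03] x [-77.  84.] 245 2.9
near beam zone 1026 [array([-36., 153.]), array([ 31., 213.])]
```

View pics/c2.png

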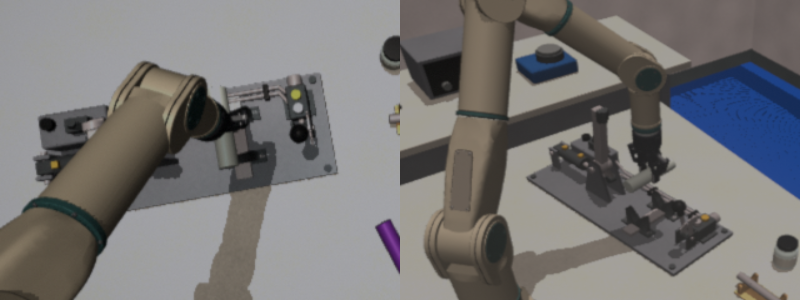

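```bash
python3 - <<'E'
from h import *
th=.187;Rz=np.array([[np.cos(th),np.sin(th)],[-np.sin(th),np.cos(th)]])
for n,t in(("top","t1"),("side","s1")):
    W=cloud(n,np.load(f"pics/{t}.npy"));r=(W[...,:2]-[521,135.8])@Rz.T
    for lo in (20,80,140,180,220):
        m=(abs(r[...,0])<80)&(r[...,1]>lo)&(r[...,1]<lo+60)&(W[...,2]>350);print(n,lo,m.sum(),np.percentile(W[...,2][m],[0,2,50,100]).round() if m.any() else "")
E
python3 plan.py 519.9,136.0,130,.18 519.9,136.0,90,.18
```

```text
top 20 1290 [554. 567. 632. 672.]
top 80 0 
top 140 0 
top 180 0 
top 220 0 
side 20 64 [386. 394. 607. 670.]
side 80 0 
side 140 0 
side 180 0 
side 220 0 
pose [522.4 134.7 201.9] [ 3.1415e+00 -1.0000e-03  1.9070e-01] q [-0.76  0.64  0.71  1.9  -0.57  0.81 -1.11] t 7.9 F [ 0.3  0.2 -4.9] w 38.3 61.5
[-0.11, -0.09, 3.6, 0.3]
[-0.22, -0.18, 7.19, 0.6]
-
[-0.23, -0.18, 11.19, 0.6]
-
```

The beam is clear of the arm, so I'll lower.

{"name": "play_rows", "arguments": {"targets": [[1,-0.1,-0.1,2.5,0.3],[1,-0.2,-0.2,5,0.6],[1,-0.2,-0.2,7.5,0.6],[1,-0.2,-0.2,9.5,0.6],[1,-0.2,-0.2,10.7,0.6],[1,-0.2,-0.2,10.7,0.6],[1,-0.2,-0.2,10.7,0.6]]}}

```text
clock: 8.6
eef_pos: [520.5, 136.5, 95.2]
tool_rot: [-3.142, -0.002, 0.181]
force: [0.1, 0.3, -6.1]
width: 38.4
gripper_force: 61.6
```

```bash
python3 plan.py 519.9,136.0,82,.18
```

```text
pose [520.5 136.5  95.2] [-3.1416e+00 -1.6000e-03  1.8060e-01] q [-0.66  0.79  0.56  1.97 -0.73  0.59 -0.99] t 8.6 F [ 0.1  0.3 -6.1] w 38.4 61.6
[-0.07, 0.04, 1.32, 0.0]
-
```

{"name": "play_rows", "arguments": {"targets": [[1,0,0,0.4,0],[1,0,0,0.8,0],[1,0,0,1,0],[1,0,0,1.1,0],[1,0,0,1.1,0]]}}

```text
clock: 9.1
eef_pos: [519.6, 136.8, 83.3]
tool_rot: [-3.141, 0.0, 0.181]
force: [-1.2, 0.5, -4.6]
width: 38.5
gripper_force: 61.8
```

{"name": "play_rows", "arguments": {"targets": [[1,0,0,0.1,0],[1,0,0,0.2,0],[1,0,0,0.2,0]]}}

```text
clock: 9.4
eef_pos: [519.8, 137.6, 82.2]
tool_rot: [-3.14, -0.001, 0.182]
force: [-3.6, 2.7, 5.4]
width: 38.2
gripper_force: 63.1
```

{"name": "play_rows", "arguments": {"targets": [[1,0,-0.1,0.1,0],[1,0,-0.1,0.1,0],[1,0,-0.1,0.1,0]]}}

```text
clock: 9.7
eef_pos: [519.8, 137.7, 82.1]
tool_rot: [-3.14, -0.001, 0.182]
force: [-4.2, 0.1, 13.4]
width: 38.1
gripper_force: 64.0
```

Seated: z has stopped and the force is rising. Releasing.

{"name": "play_rows", "arguments": {"targets": [[0.5,0,0,0,0],[0.3,0,0,0,0],[0,0,0,0,0],[0,0,0,0,0],[0,0,0,0,0],[0,0,0,0,0],[0,0,0,0,0],[0,0,0,0,0]]}}

```text
clock: 10.5
eef_pos: [519.5, 137.6, 80.3]
tool_rot: [3.142, 0.0, 0.181]
force: [-0.0, -1.1, 0.4]
width: 85.3
gripper_force: 0.0
```

{"name": "play_rows", "arguments": {"targets": [[0,0,0,-1,0],[0,0,0,-3,0],[0,0,0,-6,0],[0,0,0,-10,0],[0,0,0,-15,0],[0,0,0,-20,0],[0,0,0,-20,0]]}}

```text
clock: 11.2
eef_pos: [523.2, 137.0, 287.2]
tool_rot: [-3.141, -0.012, 0.18]
force: [0.5, -1.0, -0.3]
width: 85.9
gripper_force: 0.0
```

```bash
python3 - <<'E'
from h import *
from scipy.optimize import least_squares
im,d,_=snap("top","t2");im2,d2,_=snap("side","s2")
cv2.imwrite("pics/c3.png",np.hstack([cv2.resize(im[180:280,180:300],(400,333)),cv2.resize(im2[180:280,220:340],(400,333))])[...,::-1])
th=.187;Rz=np.array([[np.cos(th),np.sin(th)],[-np.sin(th),np.cos(th)]])
for n,t in(("top","t2"),("side","s2")):
    W=cloud(n,np.load(f"pics/{t}.npy"));r=(W[...,:2]-[521,135.8])@Rz.T
    m=(abs(r[...,0])<100)&(abs(r[...,1])<30)&(W[...,2]>80)&(W[...,2]<110)
    q=np.c_[r[m],W[...,2][m]]
    def res(p):
        return np.hypot(q[:,1]-p[0]-p[1]*q[:,0],q[:,2]-p[2]-p[3]*q[:,0])-20
    s=least_squares(res,[0,0,75,0],loss="soft_l1")
    print(n,"y0,slope,z,slopez",s.x.round(3),"x",np.percentile(q[:,0],[1,99]).round(),len(q),np.sqrt(np.mean(s.fun**2)).round(1))
    k=(abs(r[...,1]+150)<25)&(abs(r[...,0]+37)<40)&(W[...,2]>165)&(W[...,2]<215)
    q=np.c_[r[k],W[...,2][k]];s=least_squares(lambda p:np.linalg.norm(q-p,axis=1)-19,[-37,-150,182],loss="soft_l1");print("knob",s.x.round(1),len(q))
E
python3 plan.py
```

```text
top y0,slope,z,slopez [ 5.4300e-01 -3.0000e-03  7.3943e+01  1.0000e-03] x [-77.  80.] 591 2.0
knob [ -34.7 -148.9  181.5] 177
side y0,slope,z,slopez [2.3400e-01 6.0000e-03 7.6115e+01 2.0000e-03] x [-79.  81.] 430 3.6
knob [ -33.7 -148.2  183.6] 125
pose [519.7 137.9 281.9] [-3.1404e+00 -2.6000e-03  1.8130e-01] q [-0.83  0.55  0.81  1.82 -0.48  0.98 -1.21] t 11.3 F [-0.4  0.6 -1.2] w 85.5 0.0
```

View pics/c3.png

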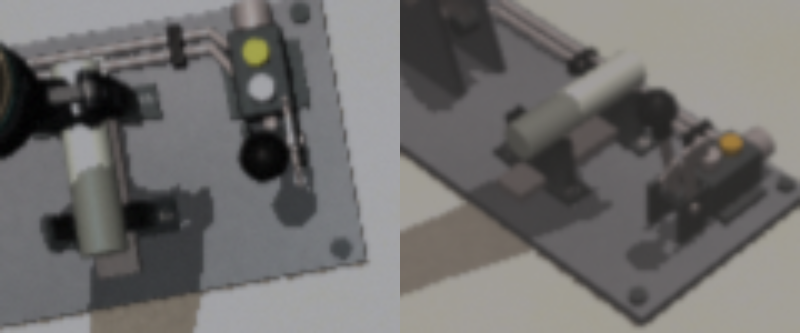

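The bar lies in both V-blocks, within about 1 mm and 0.01 rad of v_seat in both views. The knob is at rig (-34.5,-148.5,182). Next is the lever: jaws shut, starting from its -x side.

```bash
python3 plan.py 445.5,-30,282,.187 445.5,-30,190,.187
```

```text
pose [519.7 137.9 281.9] [-3.1404e+00 -2.6000e-03  1.8130e-01] q [-0.83  0.55  0.81  1.82 -0.48  0.98 -1.21] t 11.3 F [-0.4  0.6 -1.2] w 85.5 0.0
[-2.58, 3.79, -0.01, -0.1]
[-5.16, 7.59, -0.03, -0.2]
[-7.75, 11.38, -0.04, -0.2]
[-10.33, 15.17, -0.06, -0.3]
-
[-10.34, 15.18, 4.54, -0.3]
[-10.35, 15.18, 9.14, -0.3]
-
```

{"name": "play_rows", "arguments": {"targets": [[1,-2.6,3.8,0,0],[1,-5.2,7.6,0,0],[1,-7.8,11.4,0,0],[1,-10.3,15.2,0,0],[1,-10.3,15.2,3,0],[1,-10.3,15.2,6.5,0],[1,-10.3,15.2,9.2,0],[1,-10.3,15.2,9.2,0],[1,-10.3,15.2,9.2,0]]}}

```text
clock: 12.2
eef_pos: [444.8, -30.7, 187.9]
tool_rot: [-3.142, 0.003, 0.18]
force: [0.0, 0.3, 0.5]
width: -0.4
gripper_force: 0.0
```

```bash
python3 - <<'E'
from plan import *
th=.187;o=np.array([521,135.8]);X=np.array([np.cos(th),np.sin(th)]);Y=np.array([-X[1],X[0]])
plan([[*(o+a*X-149*Y),190,th] for a in(-66,-15,-3)],step=20)
E
```

```text
pose [444.8 -30.7 187.9] [-3.1415e+00  2.6000e-03  1.8020e-01] q [-0.47  0.55  0.69  2.15 -0.59  0.64 -0.75] t 12.2 F [0.  0.3 0.5] w -0.4 0.0
[1.99, -0.03, -0.11, -0.2]
[3.98, -0.07, -0.22, -0.4]
-
[5.68, -0.08, -0.22, -0.4]
[7.38, -0.09, -0.23, -0.4]
[9.08, -0.1, -0.23, -0.4]
-
[10.28, -0.11, -0.24, -0.4]
-
```

{"name": "play_rows", "arguments": {"targets": [[1,2,0,-0.1,0],[1,3.5,0,-0.2,-0.4],[1,4.5,-0.1,-0.2,-0.4],[1,5.5,-0.1,-0.2,-0.4],[1,6.5,-0.1,-0.2,-0.4],[1,7.5,-0.1,-0.2,-0.4],[1,8.3,-0.1,-0.2,-0.4],[1,9.1,-0.1,-0.2,-0.4],[1,9.1,-0.1,-0.2,-0.4]]}}

```text
clock: 13.1
eef_pos: [531.5, -13.4, 189.2]
tool_rot: [-3.139, 0.008, 0.187]
force: [-3.5, -0.1, -1.9]
width: 0.1
gripper_force: 2.0
```

{"name": "play_rows", "arguments": {"targets": [[1,0.5,0,0,0],[1,1,0,0,0],[1,1.3,0,0,0],[1,1.3,0,0,0]]}}

```text
clock: 13.5
eef_pos: [547.1, -10.4, 189.6]
tool_rot: [-3.141, 0.002, 0.188]
force: [-4.6, -1.4, -2.8]
width: 0.1
gripper_force: 2.1
```

```bash
python3 - <<'E'
from h import *
im,d,_=snap("side","s3")
g=im[100:300,180:380];cv2.imwrite("pics/c4.png",cv2.resize(g,(600,600))[...,::-1])
E
```

```text
(no output)
```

View pics/c4.png

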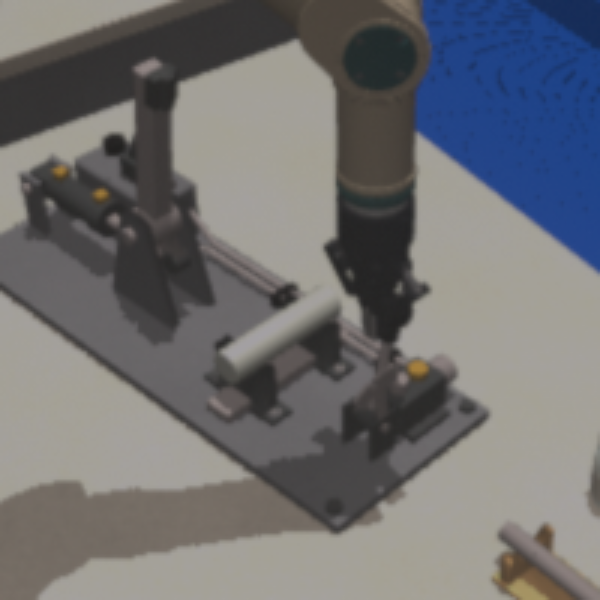

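The beam is still up but only just freed. The fingers have pushed the knob to the far side at about (390,340) in the crop. Backing off along -x.

{"name": "play_rows", "arguments": {"targets": [[1,-1,0,0,0],[1,-3,0,0,0],[1,-6,0,0,0],[1,-9,0,0,0],[1,-9,0,-3,0],[1,-9,0,-6,0],[1,-9,0,-6,0],[1,-9,0,-6,0],[1,-9,0,-6,0],[1,-9,0,-6,0]]}}

```text
clock: 14.55
eef_pos: [459.1, -27.3, 249.7]
tool_rot: [-3.142, 0.001, 0.188]
force: [0.3, -0.7, 0.6]
width: -0.2
gripper_force: 0.0
```

{"name": "play_rows", "arguments": {"targets": [[1,0,0,0,0],[1,0,0,0,0],[1,0,0,0,0],[1,0,0,0,0],[1,0,0,0,0],[1,0,0,0,0],[1,0,0,0,0],[1,0,0,0,0],[1,0,0,0,0],[1,0,0,0,0]]}}

```text
clock: 15.55
eef_pos: [459.2, -27.4, 250.3]
tool_rot: [-3.142, -0.0, 0.188]
force: [-0.7, 0.0, -0.3]
width: 0.2
gripper_force: 0.0
```

{"name": "play_rows", "arguments": {"targets": [[1,0,0,0,0],[1,0,0,0,0],[1,0,0,0,0],[1,0,0,0,0],[1,0,0,0,0],[1,0,0,0,0],[1,0,0,0,0],[1,0,0,0,0],[1,0,0,0,0],[1,0,0,0,0]]}}

```text
clock: 16.55
eef_pos: [459.2, -27.4, 250.3]
tool_rot: [-3.142, 0.0, 0.188]
force: [-1.3, -0.7, 0.2]
width: 0.1
gripper_force: 0.0
```

{"name": "play_rows", "arguments": {"targets": [[1,0,0,0,0],[1,0,0,0,0],[1,0,0,0,0],[1,0,0,0,0],[1,0,0,0,0],[1,0,0,0,0],[1,0,0,0,0],[1,0,0,0,0],[1,0,0,0,0],[1,0,0,0,0]]}}

```text
clock: 17.55
eef_pos: [459.2, -27.4, 250.3]
tool_rot: [-3.142, -0.0, 0.188]
force: [0.6, 0.0, 0.5]
width: -0.1
gripper_force: 0.0
```

{"name": "play_rows", "arguments": {"targets": [[1,0,0,0,0],[1,0,0,0,0],[1,0,0,0,0],[1,0,0,0,0],[1,0,0,0,0],[1,0,0,0,0],[1,0,0,0,0],[1,0,0,0,0],[1,0,0,0,0],[1,0,0,0,0]]}}

```text
clock: 18.55
eef_pos: [459.2, -27.4, 250.3]
tool_rot: [3.142, 0.0, 0.188]
force: [0.0, 0.2, 0.4]
width: -0.0
gripper_force: 0.0
```

{"name": "play_rows", "arguments": {"targets": [[1,0,0,0,0],[1,0,0,0,0],[1,0,0,0,0],[1,0,0,0,0],[1,0,0,0,0],[1,0,0,0,0],[1,0,0,0,0],[1,0,0,0,0],[1,0,0,0,0],[1,0,0,0,0]]}}

```text
clock: 19.55
eef_pos: [459.3, -27.4, 250.3]
tool_rot: [-3.142, -0.0, 0.188]
force: [-1.0, -0.4, 0.5]
width: 0.1
gripper_force: 0.0
```

{"name": "play_rows", "arguments": {"targets": [[1,0,0,0,0],[1,0,0,0,0],[1,0,0,0,0],[1,0,0,0,0],[1,0,0,0,0],[1,0,0,0,0],[1,0,0,0,0],[1,0,0,0,0],[1,0,0,0,0],[1,0,0,0,0]]}}

```text
clock: 20.55
eef_pos: [459.2, -27.4, 250.3]
tool_rot: [3.142, 0.0, 0.188]
force: [-0.8, 0.1, 0.6]
width: -0.4
gripper_force: 0.0
```

```bash
python3 - <<'E'
from h import *
from scipy.optimize import least_squares
im,d,W=snap("side","s4");im2,_,W2=snap("top","t4")
cv2.imwrite("pics/c5.png",np.hstack([cv2.resize(im[130:290,180:340],(400,400)),cv2.resize(im2[150:310,140:300],(400,400))])[...,::-1])
th=.187;Rz=np.array([[np.cos(th),np.sin(th)],[-np.sin(th),np.cos(th)]])
for n,w in(("side",W),("top",W2)):
    r=(w[...,:2]-[521,135.8])@Rz.T
    k=(abs(r[...,1]+149)<25)&(r[...,0]>-5)&(r[...,0]<60)&(w[...,2]>160)&(w[...,2]<215)
    q=np.c_[r[k],w[...,2][k]]
    if len(q)>20: print(n,"knob",least_squares(lambda p:np.linalg.norm(q-p,axis=1)-19,[25,-149,182],loss="soft_l1").x.round(1),len(q))
    b=(abs(r[...,0])<12)&(w[...,2]>100)&(w[...,2]<400)
    for lo in(-20,20,60,100,140):
        s=b&(r[...,1]>lo)&(r[...,1]<lo+40);print(n,lo,s.sum(),np.percentile(w[...,2][s],[5,50,95]).round() if s.any() else "")
    m=(abs(r[...,0])<95)&(abs(r[...,0])>25)&(abs(r[...,1])<25)&(w[...,2]>82)&(w[...,2]<105);q2=np.c_[r[m],w[...,2][m]]
    if len(q2)>50: print("bar",least_squares(lambda p:np.hypot(q2[:,1]-p[0]-p[1]*q2[:,0],q2[:,2]-p[2])-20,[0,0,75],loss="soft_l1").x.round(3),np.percentile(q2[:,0],[1,99]).round())
E
```

```text
side knob [  22.4 -148.9  181.9] 136
side -20 98 [107. 136. 146.]
side 20 69 [119. 140. 145.]
side 60 69 [116. 140. 144.]
side 100 66 [114. 140. 145.]
side 140 59 [122. 141. 145.]
bar [-3.4300e-01 -1.8000e-02  7.5927e+01] [-80.  72.]
top knob [  22.8 -149.5  180.2] 173
top -20 107 [135. 139. 145.]
top 20 142 [135. 138. 142.]
top 60 142 [135. 139. 142.]
top 100 144 [135. 139. 142.]
top 140 145 [136. 139. 143.]
bar [ 1.7310e+00 -2.2000e-02  7.3873e+01] [26. 81.]
```

View pics/c5.png

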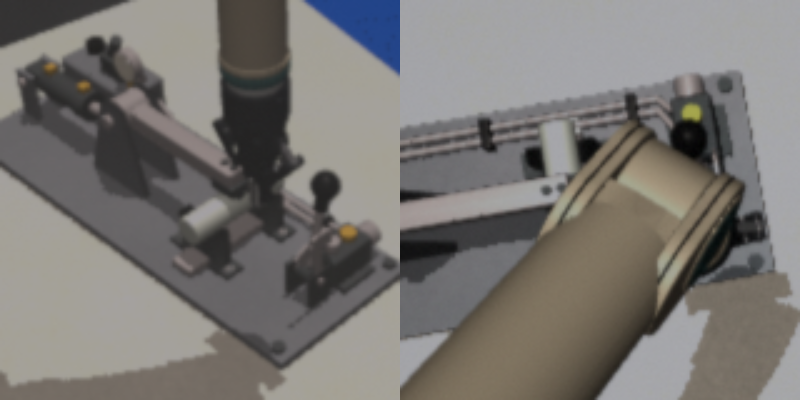

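The beam lies level on the bar at both ends of its span, the knob has stayed 57 mm forward in the notch, and the gripper is clear. Handing in.

```bash
python3 -c "
from cell import ctrl
print(ctrl.finish_job())"
```

```text
the job is handed in; nothing more can be done
None
```

I handed the job in at about 21 s: the thick bar is seated and released in both V-blocks, the lever is holding in its float notch, the beam is resting on the bar, and the robot is clear; `finish_job` gave no verdict.

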